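Free the cam lock and close the side stop on a skateboard deck

ROBOT

A 7-joint arm with a two-finger parallel gripper is mounted at the origin on the work surface. World frame = base frame: x ahead of the robot, y to its left, z up, the work surface at z = 0. Lengths are in m, angles in rad, forces in N, time in s.
With the tool pointing down it reaches from about 0.425 to 0.875 m from the base axis. Payload 4.7 kg.
Tool frame: the origin (TCP) lies between the finger pads; the fingertips stand 8 mm ahead of it and the grasp point (between the pads) lies 11 mm behind it (ctrl.tip_reach is the distance from the TCP to the fingertips, in m); z points along the fingers, y is the line along which they close (so a half turn about z gives the same grasp; the last joint's range is limited). The gripper opens to 85 mm and grips with 20 to 120 N. Pads are 22 mm wide; open, the fingers measure 114 mm over their backs; the gripper's body (76 mm by 85 mm) begins 54 mm behind the grasp point. The pads swing forward as they close: fully open they stand 13 mm farther back than shut.
Start: joints at [1.18, 0.321, -0.07, 1.45, 0.023, 1.371, -0.057], TCP at [0.256, -0.597, 0.239] pointing down, gripper open.
Joint ranges: [-2.86, 2.86], [-0.3, 2.09], [-1.38, 1.24], [0.06, 2.45], [-1.56, 4.7], [0.09, 2.05], [-2.69, 2.69]. Speed limits (rad/s): [2.57, 2.57, 3.14, 3.14, 3.14, 3.14, 3.14].

INTERFACE

Orientations are given as a 3x3 rotation matrix whose columns are the frame's x, y, z axes.
In Python, from plant import get_state, viewer, ctrl gives the robot as it stands.
- The arm moves only by the tool play_rows, never from a script. Its argument "rows" is a list that holds one entry, the list of rows, each a list of 5 numbers: the opening, from 0 (shut) to 1 (fully open), then the shift along the world's x, y, z in cm, then the turn about the world's z in degrees. In form: [[[claw, tx, ty, tz, roll], ...]]. A call has 1 to 10 rows; each row shifts and turns the commanded pose from where the row before left it; what a row does not reach is not made up. A row lasts 1/12 s, in which the tool goes at most 41.7 mm and 7.16 degrees, less where a joint would pass 70% of its speed; a pose out of reach is approached as far as the arm can. A call is refused whole if a number of a shift passes 4.17 or a number of a turn 7.16, either way. A call with a gripper value outside its range is refused whole. The fingers move at their own pace and stop on an object; "newtons" is the grip in N (left out, the last holds). Time passes only in rows, so rows that do not move let the fingers close. It gives the time, the measured TCP pose, the force, the opening and the grip force at its end, in the units of the state.
- get_state(): the state, without advancing time (a new reading comes with each control period).
- viewer.capture(name): name is "side" or "top"; returns (picture, depth): 480x640x3 uint8, red, green, blue; 480x640 float32, m along the optical axis (not along the pixel's ray), 0 where there is no reading.
- viewer.get_calibration(name): a dict with "fx", "fy", "cx", "cy" (pixels), "R" (3x3) and "t" (3): a world point X has camera coordinates R X + t. Camera axes: x right, y down, z forward; pixel columns grow to the right and rows downward; lengths in m; the calibration is good to about 2 mm. A picture is of the moment at which its call begins. get_calibration takes no time and is no camera call.
- ctrl.job_done(): hands the job in; it is judged then, once.
Trained networks look in the newest picture that a camera, given by its name, has taken for a name from the list of things; names that differ only in an ending like _2 or _b are one class to them, and where a whole thing is asked for, a point or a joint stands for the part that bears it (a point fixed in the world has none). Each returns a list of dicts, best first, with "p" (0 to 1); they miss things now and then, are a little off and sometimes report something else, mostly with a low value. They report only what shows in the picture. A call takes as long as a camera call.
- viewer.cut_out(camera, label): "region" (480x640 bool, what is visible of it) and "rect" ([left, top, right, bottom] in pixels, round what is visible of it).
The state is a dict: "time": time; "qpos": joint angles; "qvel": joint speeds; "joint_efforts": joint torques, N m; "ee_pos": TCP position; "tcp_rot": TCP orientation; "wrist_force": force on the tool from outside, world axes, zero at the start; "wrist_torque": the same for the moment, N m; "grip_width": opening from 0.0 (shut) to 1.0 (fully open); "gripper_force": force on a finger pad.
Only numpy, scipy, OpenCV 4.12 (cv2) and the standard library are available. Lean on these libraries where they do the work, as an engineer would, in place of code of your own. Each camera call takes 0.05 s, during which the arm holds its last target. There are 200 camera calls.

TASK

A skateboard deck lies in a drilling jig and its side stop, a slide, is held back by an eccentric cam. Push the cam's upright handle round with a fingertip until the cam is at its low point, with the handle pointing straight at the deck; only then push the slide forward by its upright plate until its rubber pad is fully home against the deck's edge, and move clear. Only push: do not pinch the handle or the plate, and leave the cups, wheels and other loose things where they are.

Things in the scene. Friction and masses are not known exactly. Their poses are not given: they have to be found in the camera images.
- jig_origin (a point): Fixed point of the jig, on the table right under the cam's vertical axis. Its x axis is the jig's forward direction (from slide to deck), y to its left, z up; the jig is turned in yaw. Its wooden board is 18 mm thick, x -130 to +340 mm, y -170 to +130 mm.
- deck_edge (a point): Point on the top of the deck's near edge, straight ahead of the slide's pad, in the jig's axes. The dark-stained wooden skateboard deck is 200 x 750 mm, long side along the jig's y, fixed on the board; near edge at jig x = +125 mm, top 29 mm above the table.
- cam (a joint): Angle in rad of the cam's arm and handle in the jig's frame, counter-clockwise from above. 0: arm straight forward (+x) at the deck = low point. Near 3.1: arm back over the follower = high point. Starts at 1.7 to 2.7; turn it clockwise, by the jig's left side. No stop at 0: it runs on to -0.6. Stiff (about 5 N at the handle), stays where left; pushing the slide with up to 20 N does not turn it.
- cam_axis (a point): Point on the cam's turning axis at the top of the disc, 40 mm above the table; x axis along the arm. The cam is an aluminium disc 72 mm across and 16 mm thick, its centre 18 mm off the axis on the handle's side. The arm is a flat strip 20 mm wide, its top 49 mm above the table.
- cam_handle (a point): Centre of the cam's upright black handle, a flat blade 36 mm long along the arm, 16 mm thick, from 49 to 95 mm above the table; this point is 83 mm from the axis, 72 mm above the table. x axis outwards along the arm, y out of the blade's left (counter-clockwise) face: the face to push on to reach the low point.
- slide (a joint): Forward travel of the slide in m: 0 = fully back, 0.044 = fully home, its rubber pad on the deck's edge (end stop). Starts at 0 to 0.010. Moves along the jig's +x, takes about 3 N, stays where left. The cam stops it short (at about 0.010 at the high point); travel is free when the cam is within about 0.4 rad of 0.
- follower (a point): Centre of the end of the follower arm's flat front face, 32 mm above the table, at jig x = -64 mm + slide travel, y = 0: what meets the cam. The arm is a steel bar 20 mm thick and 14 mm high, from the slide (y = -100 mm) to y = +20 mm, its top 39 mm above the table.
- push_face (a point): Centre of the rear face (away from the deck) of the slide's upright push plate: the face to push forward. Plate 48 mm wide along the jig's y, 16 mm thick, from 39 to 89 mm above the table; this point is 64 mm above it, at jig x = -30 mm + slide travel, y = -100 mm. The slide's bar runs 54 mm back from it, top 40 mm above the table.
- handle_left: The left half (8 mm) of the blade's thickness, on the counter-clockwise side; origin at its centre. Touching both halves hard at once counts as pinching.
- handle_right: The right half (8 mm) of the blade's thickness, on the clockwise side; origin at its centre.
- plate_back: Rear half (8 mm) of the push plate's thickness; origin at its centre.
- plate_front: Front half (8 mm) of the push plate's thickness; origin at its centre.
- mug_a: Blue mug, 80 mm across, 92 mm high, handle at its +y; origin under its centre. Not to be disturbed.
- mug_b: White mug of the same size; origin under its centre. Not to be disturbed.
- wheel_a: Skate wheel on the jig's board, 52 mm across, 32 mm high, origin under its centre. Not to be disturbed.
- wheel_b: Skate wheel on the deck, same size. Not to be disturbed.
- wheel_c: Skate wheel on the deck, same size. Not to be disturbed.
- bearing: Ball bearing on the jig's board, 22 mm across, 8 mm high, origin under its centre. Not to be disturbed.
- truck: Skate truck on the table, 55 x 196 x 50 mm, origin under its centre. Not to be disturbed.
- driver: Screwdriver lying on the table. Not to be disturbed.

How it is judged:
On the way, in this order (a step that is already met when the one before it is completed fails the run):
1. the cam is turned to its low point while the slide is still back (value of joint cam between -0.3 and 0.3 rad and value of joint slide below 0.016 m), for 0.2 s.
2. the slide is pushed fully home with the cam still at its low point (value of joint slide above 0.041 m and value of joint cam between -0.35 and 0.35 rad), for 0.2 s.
At the end, for the whole second after the job is handed in: The slide is home (travel above 41 of 44 mm) and at rest, and the cam stands at its low point within 0.35 rad (0.3 rad when first reached, before the slide has passed 16 mm) (all of step 2 and velocity of joint slide between -0.005 and 0.005 m/s); the robot touches nothing.
It fails at once if the cam handle is pinched (both its faces pressed at once, over 8 N each) (contact force between the fingers and handle_left above 8 N and contact force between the fingers and handle_right above 8 N).
It fails at once if the push plate is pinched (both its faces pressed at once, over 8 N each) (contact force between the fingers and plate_back above 8 N and contact force between the fingers and plate_front above 8 N).
It fails at once if a bystander is lifted, carried or knocked more than 25 mm from its place (distance of any of mug_a, mug_b, wheel_a, wheel_b, wheel_c, bearing, truck, driver from where it was at the start of the episode above 0.025 m).
It also fails if it takes over 51 s, if anything falls off the work surface, if the arm or the gripper's body presses on something with over 40 N, if the wrist force passes 120 N, or if a joint passes its speed limit or range.

## Working session

There is one attempt and no reset: what is moved stays moved. The work goes in short steps, Python scripts to look and compute and a tool call to move; the robot and the scene stay as the last step left them, time stands still between calls to the robot, and variables do not carry over. Pictures are saved under pics/ and viewed, at most 10 in all, crops included, and the job is handed in when it is done.

Besides the shell and the picture viewer there is one more tool, called after "Call:" as name(argument=value, ...) on one line, values as JSON. play_rows: Moves the arm, as the interface text tells. Its arguments: {"type":"object","properties":{"rows":{"type":"array"},"newtons":{"type":"number"}},"required":["rows"]}

```bash
mkdir -p pics
cat > h.py <<'E'
import numpy as np, cv2
from plant import get_state, viewer, ctrl
def cloud(cam,d):
    c=viewer.get_calibration(cam); v,u=np.mgrid[:480,:640]
    P=np.stack([(u-c['cx'])/c['fx']*d,(v-c['cy'])/c['fy']*d,d],-1)
    return (P-np.array(c['t']))@np.array(c['R'])
E
python3 - <<'E'
from h import *
for n in("top","side"):
    p,d=viewer.capture(n); cv2.imwrite(f"pics/{n}0.png",p[:,:,::-1]); np.save(f"{n}0.npy",d)
    W=cloud(n,d)
    for l in("cam_handle","cam_axis","push_face","follower","deck_edge","wheel_a","mug_a","truck","bearing","driver"):
        for r in viewer.cut_out(n,l)[:2]:
            m=r["region"]&(d>0); q=W[m]
            print(n,l,round(r["p"],2),np.round(r["rect"]),np.round(np.median(q,0),3) if len(q) else '',np.round(np.percentile(q,98,axis=0)[2],3) if len(q) else '')
s=get_state();print(s['time'],s['ee_pos'],s['tcp_rot'])
E
```

```text
top cam_handle 0.55 [312. 216. 350. 275.] [0.549 0.084 0.042] 0.097
top cam_axis 0.96 [317. 218. 354. 271.] [0.547 0.085 0.043] 0.097
top cam_axis 0.51 [106. 237. 162. 301.] [0.512 0.492 0.048] 0.094
top push_face 0.97 [332. 182. 401. 266.] [ 0.553 -0.022  0.041] 0.09
top follower 0.93 [330. 181. 403. 266.] [ 0.553 -0.022  0.041] 0.09
top follower 0.55 [105. 236. 162. 300.] [0.512 0.492 0.049] 0.094
top deck_edge 0.96 [162.  65. 507. 300.] [0.742 0.058 0.029] 0.05
top wheel_a 0.75 [402. 133. 423. 152.] [ 0.744 -0.088  0.058] 0.065
top wheel_a 0.66 [258. 138. 285. 164.] [0.728 0.202 0.057] 0.064
top mug_a 0.97 [108. 236. 164. 299.] [0.513 0.492 0.049] 0.094
top mug_a 0.68 [351. 183. 359. 190.] [0.66  0.029 0.027] 0.03
top truck 0.59 [445. 213. 536. 249.] [ 0.555 -0.24   0.046] 0.053
top bearing 0.55 [351. 180. 361. 193.] [0.66  0.029 0.026] 0.03
top bearing 0.47 [376. 227. 404. 237.] [ 0.552 -0.028  0.087] 0.092
top driver 0.87 [470. 255. 484. 355.] [ 0.364 -0.215  0.023] 0.028
side cam_handle 0.81 [297. 252. 350. 283.] [0.536 0.102 0.048] 0.095
side cam_handle 0.44 [264. 254. 277. 26
[... 466 characters left out ...]
. 289. 364. 314.] [0.47  0.176 0.044] 0.052
side wheel_a 0.83 [198. 292. 229. 317.] [0.732 0.225 0.053] 0.063
side mug_a 0.66 [286. 320. 330. 395.] [0.539 0.334 0.058] 0.093
side mug_a 0.58 [284. 407. 363. 480.] [0.511 0.472 0.057] 0.093
side truck 0.96 [313. 170. 340. 209.] [ 0.559 -0.228  0.039] 0.051
side truck 0.5 [272. 212. 346. 254.] [ 0.57  -0.014  0.04 ] 0.089
side bearing 0.38 [265. 254. 278. 262.] [0.659 0.033 0.025] 0.029
side driver 0.76 [366. 201. 424. 214.] [ 0.352 -0.207  0.019] 0.027
1.1 [ 0.25598098 -0.59748516  0.23935094] [[ 9.19161185e-01  3.93881600e-01  2.07554395e-05]
 [ 3.93881601e-01 -9.19161183e-01 -6.86393885e-05]
 [-7.95819783e-06  7.12658474e-05 -9.99999997e-01]]
```

View pics/top0.png

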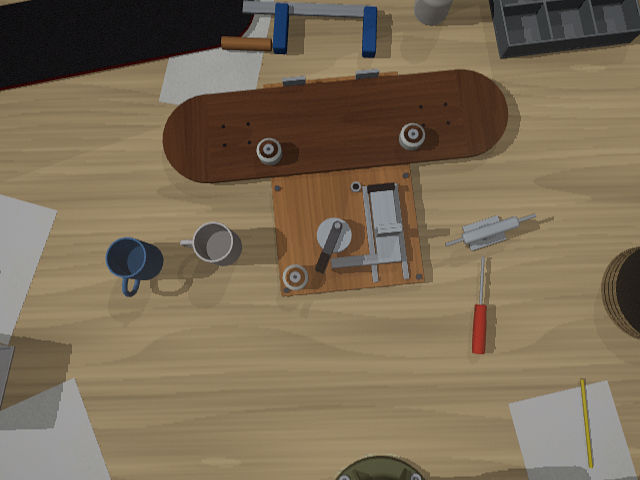

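View pics/side0.png

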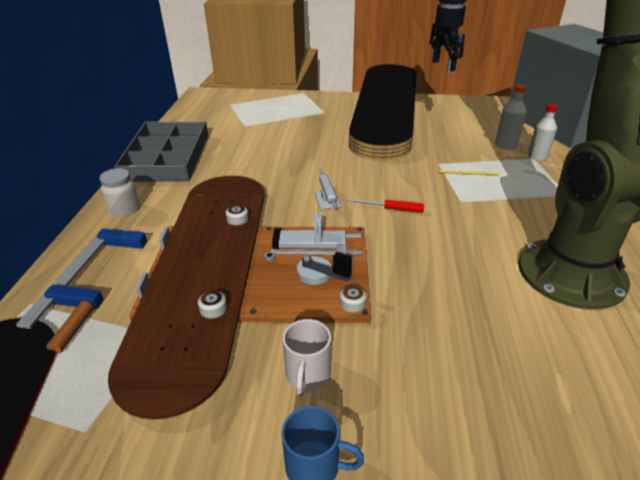

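The top view shows the jig nearly aligned with the base axes, with the slide at about (385,230), the cam at (335,235) and its handle back-left at (322,262). wheel_a is at (294,277), left of the handle, and the mugs are well to the left. Next I'll fit exact poses.

```bash
cat > fit.py <<'E'
from h import *
def rect(q): 
    (c,s,a)=cv2.minAreaRect((q[:,:2]*1000).astype(np.float32)); return np.round(c,1),np.round(s,1),round(a,2)
def fit(d,v=True):
    W=cloud("top",d); x,y,z=W[...,0],W[...,1],W[...,2]
    dk=(abs(z-.029)<.004)&(x>.6)&(x<.95)&(y>-.3)&(y<.5)
    n,l,st,_=cv2.connectedComponentsWithStats(dk.astype(np.uint8)); i=1+np.argmax(st[1:,4])
    if v: print("deck",rect(W[l==i]))
    bd=(abs(z-.018)<.004)&(x>.38)&(x<.7)&(y>-.16)&(y<.25)
    n,l,st,_=cv2.connectedComponentsWithStats(bd.astype(np.uint8)); i=1+np.argmax(st[1:,4])
    if v: print("board",rect(W[l==i]))
    hi=(z>.083)&(z<.11)&(x>.4)&(x<.72)&(y>-.15)&(y<.23)
    n,l,st,_=cv2.connectedComponentsWithStats(hi.astype(np.uint8))
    for i in range(1,n):
        if st[i,4]>15: q=W[l==i]; print("hi",st[i],np.round(q.mean(0),4),rect(q))
    ds=(abs(z-.040)<.0035)&(x>.48)&(x<.62)&(y>.03)&(y<.14)
    n,l,st,_=cv2.connectedComponentsWithStats(ds.astype(np.uint8)); i=1+np.argmax(st[1:,4])
    q=W[l==i]; c,r=cv2.minEnclosingCircle((q[:,:2]*1000).astype(np.float32)); print("disc",c,r)
    return W
if __name__=="__main__":
    W=fit(np.load("top0.npy"))
    W2=cloud("side",np.load("side0.npy")); x,y,z=W2[...,0],W2[...,1],W2[...,2]
    q=W2[(z>.07)&(z<.11)&(x>.4)&(x<.7)&(y>-.15)&(y<.2)]
    for a in (q[q[:,1]>.04],q[q[:,1]<.04]): print("side hi",len(a),np.round(a.mean(0),4),rect(a))
    for nm,(u0,v0,u1,v1) in dict(wa=(280,262,308,292)).items():
        q=W[v0:v1,u0:u1].reshape(-1,3); q=q[q[:,2]>.035]; print(nm,rect(q))
E
python3 fit.py
```

```text
deck (array([802.5,  70.5]), array([210.2, 744.5]), 4.43)
board (array([572.6,  50.5]), array([256.8, 300.1]), 4.39)
hi [377 223  25  11 209] [ 0.5584 -0.0301  0.0892] (array([558.6, -30.4]), array([16.2, 47.9]), 4.48)
hi [315 251  14  21 163] [0.4956 0.103  0.0948] (array([496. , 103.1]), array([16. , 35.8]), 67.03)
disc (556.1692504882812, 77.70368957519531) 36.047325134277344
side hi 270 [0.4951 0.1076 0.0868] (array([495.8, 103.7]), array([18.6, 37.7]), 66.4)
side hi 149 [ 0.5572 -0.0224  0.0853] (array([558.2, -29.4]), array([15.6, 52.6]), 5.75)
wa (array([445.2, 142.2]), array([111.5,  50.4]), 32.41)
```

Call:
play_rows(rows=[[[0,2.5,2.5,0,-6.2],[0,2.5,2.5,0,-6.2],[0,2.5,2.5,0,-6.3],[0,2.5,2.5,0,0],[0,2.5,2.5,0,0],[0,2.5,2.5,0,0],[0,2.5,2.5,0,0],[0,2.5,2.5,0,0],[0,0.3,3.7,0,0],[0,0.3,3.7,0,0]]], newtons=20)

```text
time: 1.93
ee_pos: [0.4631, -0.3217, 0.2389]
tcp_rot: [[0.997, 0.079, 0.0], [0.079, -0.997, 0.001], [0.0, -0.001, -1.0]]
wrist_force: [-0.3, 0.1, 1.0]
grip_width: -0.0
gripper_force: 0.0
```

Call:
play_rows(rows=[[[0,0.3,3.7,0,0],[0,0.3,3.7,0,0],[0,0.3,3.7,0,0],[0,0.3,3.7,0,0],[0,0.3,3.7,0,0],[0,0.3,3.7,0,0],[0,0.3,3.7,0,0],[0,0.3,3.7,0,0],[0,0.3,3.7,0,0],[0,0.3,3.7,0,0]]])

```text
time: 2.77
ee_pos: [0.4918, 0.0483, 0.2398]
tcp_rot: [[0.997, 0.078, 0.001], [0.078, -0.997, -0.001], [0.001, 0.001, -1.0]]
wrist_force: [1.5, -0.9, 0.1]
grip_width: 0.002
gripper_force: 0.0
```

Call:
play_rows(rows=[[[0,0,0,-3.0,0],[0,0,0,-3.0,0],[0,0,0,-3.0,0],[0,0,0,-3.0,0],[0,0,0,-3.0,0],[0,0,0,-2.0,0],[0,0,0,0,0]]])

```text
time: 3.35
ee_pos: [0.4884, 0.0462, 0.0653]
tcp_rot: [[0.997, 0.079, -0.008], [0.079, -0.997, 0.0], [-0.008, -0.001, -1.0]]
wrist_force: [-0.3, -0.2, -0.4]
grip_width: -0.002
gripper_force: 0.0
```

Run:
```python
from h import *
s=get_state(); print(s['time'],s['ee_pos'],s['wrist_force'])
O=np.array([57.35,7.06]); y=.0773; p=s['ee_pos'][:2]*100
ph=[185,177]+list(range(169,12,-8))+[15]
for a in ph:
    q=O+8.6*np.array([np.cos(np.radians(a)+y),np.sin(np.radians(a)+y)]); print(a,np.round(q,2),np.round(q-p,2)); p=np.round(q,2)
```

```text
3.35 [0.48844062 0.0461809  0.065332  ] [-0.27717508 -0.24012113 -0.41151939]
185 [48.87  5.65] [0.02 1.03]
177 [48.75  6.85] [-0.12  1.2 ]
169 [48.81  8.04] [0.06 1.19]
161 [49.03  9.22] [0.22 1.18]
153 [49.41 10.36] [0.38 1.14]
145 [49.95 11.43] [0.54 1.07]
137 [50.63 12.42] [0.68 0.99]
129 [51.44 13.31] [0.81 0.89]
121 [52.36 14.07] [0.92 0.76]
113 [53.39 14.69] [1.03 0.62]
105 [54.49 15.17] [1.1  0.48]
97 [55.65 15.49] [1.16 0.32]
89 [56.84 15.64] [1.19 0.15]
81 [58.04 15.63] [ 1.2  -0.01]
73 [59.22 15.45] [ 1.18 -0.18]
65 [60.37 15.11] [ 1.15 -0.34]
57 [61.46 14.61] [ 1.09 -0.5 ]
49 [62.47 13.97] [ 1.01 -0.64]
41 [63.39 13.19] [ 0.92 -0.78]
33 [64.18 12.29] [ 0.79 -0.9 ]
25 [64.84 11.29] [ 0.66 -1.  ]
17 [65.36 10.2 ] [ 0.52 -1.09]
15 [65.46  9.92] [ 0.1  -0.28]
```

Call:
play_rows(rows=[[[0,0,1.0,0,0],[0,-0.1,1.2,0,0],[0,0.1,1.2,0,0],[0,0.2,1.2,0,0],[0,0.4,1.1,0,0],[0,0.5,1.1,0,0],[0,0.7,1.0,0,0],[0,0.8,0.9,0,0]]])

```text
time: 4.02
ee_pos: [0.5182, 0.1321, 0.0711]
tcp_rot: [[0.997, 0.077, -0.0], [0.077, -0.997, -0.004], [-0.0, 0.004, -1.0]]
wrist_force: [-3.0, -5.9, -0.8]
grip_width: -0.001
gripper_force: 2.8
```

Call:
play_rows(rows=[[[0,0.7,0.9,0,0],[0,1.0,0.7,0,0],[0,1.1,0.5,0,0],[0,1.1,0.3,0,0],[0,1.2,0.2,0,0],[0,1.2,0,0,0],[0,1.1,-0.2,0,0]]])

```text
time: 4.6
ee_pos: [0.591, 0.1586, 0.0709]
tcp_rot: [[0.997, 0.079, -0.003], [0.079, -0.997, -0.001], [-0.003, 0.0, -1.0]]
wrist_force: [-6.7, -0.4, 0.1]
grip_width: -0.002
gripper_force: 2.7
```

```bash
cat > look.py <<'E'
from fit import *
import sys
p,d=viewer.capture("top"); cv2.imwrite(f"pics/{sys.argv[1]}.png",cv2.resize(p[130:310,240:440,::-1],None,fx=3,fy=3)); fit(d,False)
s=get_state(); q=s['ee_pos'][:2]*100-[57.35,7.06]
print(s['time'],s['ee_pos'],s['wrist_force'],"tool r,deg",np.hypot(*q),np.degrees(np.arctan2(q[1],q[0]))-4.43)
E
python3 look.py mid
```

```text
hi [377 223  25  11 207] [ 0.5585 -0.0303  0.0894] (array([558.8, -30.3]), array([16.3, 47.9]), 4.44)Traceback (most recent call last):
  File "look.py", line 3, in <module>
    p,d=viewer.capture("top"); cv2.imwrite(f"pics/{sys.argv[1]}.png",cv2.resize(p[130:310,240:440,::-1],None,fx=3,fy=3)); fit(d,False)
                                                                                                                          ~~~^^^^^^^^^
  File "fit.py", line 17, in fit
    n,l,st,_=cv2.connectedComponentsWithStats(ds.astype(np.uint8)); i=1+np.argmax(st[1:,4])
                                                                        ~~~~~~~~~^^^^^^^^^^
    return _wrapfunc(a, 'argmax', axis=axis, out=out, **kwds)
    return bound(*args, **kwds)
ValueError: attempt to get argmax of an empty sequence
```

View pics/mid.png

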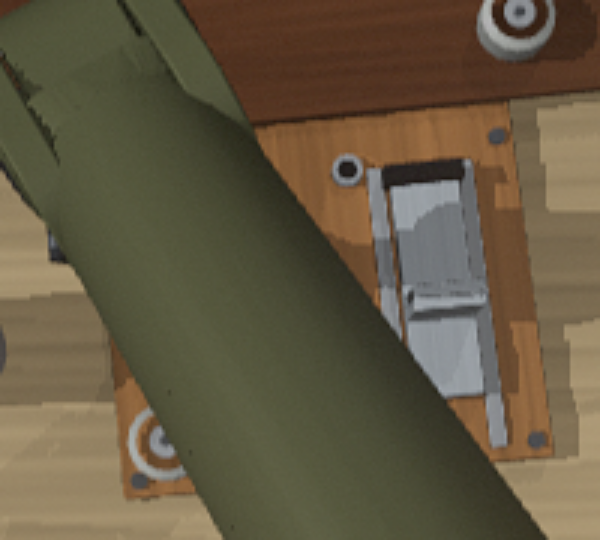

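The arm hides the handle here, and the slide has not moved. The 6.7 N pushing back along x agrees with contact on the handle, so I'll continue along the arc.

Call:
play_rows(rows=[[[0,1.2,-0.6,0,0],[0,1.1,-0.6,0,0],[0,1.0,-0.7,0,0],[0,0.9,-0.8,0,0],[0,0.8,-0.9,0,0],[0,0.6,-1.0,0,0],[0,0.5,-1.0,0,0],[0,0,0,0,0]]])

```text
time: 5.32
ee_pos: [0.6539, 0.1019, 0.0713]
tcp_rot: [[0.997, 0.077, 0.002], [0.077, -0.997, 0.002], [0.002, -0.001, -1.0]]
wrist_force: [-0.3, 0.7, 0.6]
grip_width: 0.001
gripper_force: 0.4
```

Run:
```python
from h import *
p,d=viewer.capture("side"); cv2.imwrite("pics/s2.png",cv2.resize(p[180:330,200:400,::-1],None,fx=4,fy=4))
s=get_state(); print(s['time'],s['ee_pos'],s['wrist_force'])
```

```text
5.3667 [0.65410398 0.1021351  0.0713566 ] [ 0.05093749 -0.01378894  0.53017308]
```

View pics/s2.png

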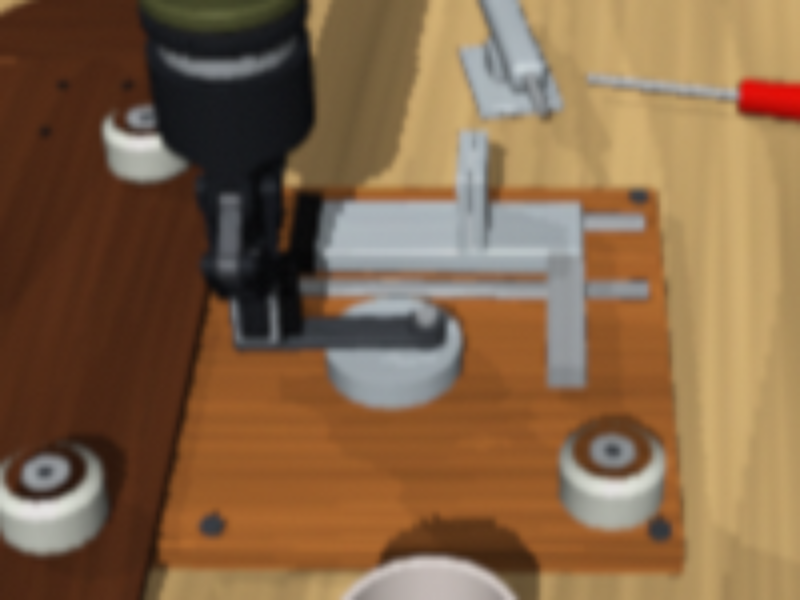

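The arm strip, from (440,335) to (235,345), lies nearly parallel to the rails and points at the deck. I'll back off and measure with the view clear.

Call:
play_rows(rows=[[[0,0,1.0,0,0],[0,0,2.0,0,0],[0,0,0,3.0,0],[0,0,0,3.5,0],[0,0,0,3.5,0],[0,0,0,2.0,0],[0,-3.0,-3.3,0,0],[0,-3.0,-3.3,0,0],[0,-3.0,-3.3,0,0],[0,-3.0,-3.3,0,0]]])

```text
time: 6.2
ee_pos: [0.5401, 0.0086, 0.1903]
tcp_rot: [[0.997, 0.08, 0.002], [0.08, -0.997, -0.001], [0.002, 0.001, -1.0]]
wrist_force: [0.6, -0.2, -0.3]
grip_width: 0.001
gripper_force: 0.0
```

Call:
play_rows(rows=[[[0,-2.8,-3.3,0,0],[0,0,0,0,0]]])

```text
time: 6.37
ee_pos: [0.5097, -0.0305, 0.1897]
tcp_rot: [[0.998, 0.07, -0.002], [0.07, -0.998, -0.007], [-0.003, 0.007, -1.0]]
wrist_force: [0.8, -0.1, -0.8]
grip_width: 0.002
gripper_force: 0.0
```

Run:
```python
from fit import *
s=get_state(); print(s['time'],s['ee_pos'],s['wrist_force'])
for n in("top","side"):
    p,d=viewer.capture(n); W=cloud(n,d); x,y,z=W[...,0],W[...,1],W[...,2]
    m=(z>.07)&(z<.11)&(x>.52)&(x<.72)&(y>.02)&(y<.2); q=W[m]
    if len(q)>10: print(n,"handle",len(q),np.round(q.mean(0),3),rect(q))
    m=(z>.07)&(z<.095)&(x>.53)&(x<.6)&(y>-.07)&(y<.0); q=W[m]
    if len(q)>10: print(n,"plate",len(q),rect(q))
```

```text
6.3667 [ 0.50974002 -0.03048902  0.18972304] [ 0.84356281 -0.05705208 -0.83494191]
top handle 171 [0.652 0.08  0.093] (array([654.4,  80.3]), array([35.7, 16. ]), 6.73)
top plate 74 (array([557.7, -15.6]), array([16.5, 18.5]), 4.26)
side handle 257 [0.653 0.085 0.086] (array([653.9,  81.3]), array([36. , 19.2]), 1.15)
side plate 148 (array([558.2, -29.6]), array([15.5, 51.9]), 5.7)
```

The handle is at +0.04 rad and the slide is still back. Now I'll push the plate.

Call:
play_rows(rows=[[[0,0,0,-3.0,0],[0,0,0,-3.5,0],[0,0,0,-3.5,0],[0,0,0,-2.0,0],[0,0,0,0,0],[0,1.0,0.1,0,0],[0,1.0,0.1,0,0],[0,0.8,0.1,0,0],[0,0.8,0,0,0]]])

```text
time: 7.22
ee_pos: [0.5519, -0.0196, 0.0711]
tcp_rot: [[0.997, 0.079, 0.002], [0.079, -0.997, 0.0], [0.002, -0.0, -1.0]]
wrist_force: [-3.3, 1.9, 1.6]
grip_width: -0.001
gripper_force: 1.5
```

Call:
play_rows(rows=[[[0,0.8,0.1,0,0],[0,0.8,0.1,0,0],[0,0.8,0,0,0],[0,0.6,0.1,0,0],[0,0.4,0,0,0],[0,0,0,0,0]]])

```text
time: 7.72
ee_pos: [0.5817, -0.0179, 0.0688]
tcp_rot: [[0.997, 0.078, -0.007], [0.078, -0.997, -0.001], [-0.007, 0.0, -1.0]]
wrist_force: [-9.2, -0.2, 7.0]
grip_width: 0.001
gripper_force: 4.9
```

Call:
play_rows(rows=[[[0,0.2,0,0,0],[0,0.2,0,0,0],[0,0,0,0,0],[0,0,0,0,0]]])

```text
time: 8.05
ee_pos: [0.5817, -0.0181, 0.0685]
tcp_rot: [[0.997, 0.078, -0.015], [0.078, -0.997, -0.002], [-0.015, 0.001, -1.0]]
wrist_force: [-19.6, -0.6, 13.5]
grip_width: 0.004
gripper_force: 10.1
```

```bash
cat > c.py <<'E'
from fit import *
s=get_state(); print(s['time'],s['ee_pos'],s['wrist_force'])
for n in("top","side"):
    p,d=viewer.capture(n); cv2.imwrite(f"pics/{n}_{s['time']:.1f}.png",cv2.resize(p[150:330,220:440,::-1],None,fx=3,fy=3)); W=cloud(n,d); x,y,z=W[...,0],W[...,1],W[...,2]
    m=(z>.07)&(z<.11)&(x>.52)&(x<.72)&(y>.03)&(y<.2); q=W[m]
    if len(q)>10: print(n,"handle",len(q),rect(q))
    m=(z>.08)&(z<.094)&(x>.53)&(x<.66)&(y>-.07)&(y<.01); q=W[m]
    if len(q)>10: print(n,"plate",len(q),rect(q))
E
python3 c.py; ls pics
```

```text
8.05 [ 0.58172439 -0.01805052  0.06854045] [-19.61534024  -0.56080134  13.45474794]
top handle 172 (array([654.7,  80.4]), array([36.4, 15.9]), 6.7)
side handle 259 (array([653.8,  81.4]), array([36.4, 20.3]), 4.97)
side plate 129 (array([600.8, -20.3]), array([33.2, 59.2]), 47.47)
mid.png
s2.png
side0.png
side_8.1.png
top0.png
top_8.1.png
```

The position is stalled at 20 N, so the slide is at its stop. I'll retreat and verify.

Call:
play_rows(rows=[[[0,-1.0,-0.1,0,0],[0,-2.0,-0.2,0,0],[0,-1.0,-0.1,0,0],[0,0,0,3.0,0],[0,0,0,3.5,0],[0,0,0,3.5,0],[0,-2.0,-4.0,3.0,0],[0,0,-4.0,0,0],[0,0,-4.0,0,0],[0,0,-4.0,0,0]]])

```text
time: 8.98
ee_pos: [0.5333, -0.1746, 0.1941]
tcp_rot: [[0.997, 0.079, 0.004], [0.079, -0.997, -0.002], [0.004, 0.003, -1.0]]
wrist_force: [1.0, 0.2, -0.0]
grip_width: -0.002
gripper_force: 0.0
```

Call:
play_rows(rows=[[[0,0,-3.0,0,0],[0,0,-3.0,0,0],[0,0,0,0,0],[0,0,0,0,0]]])

```text
time: 9.32
ee_pos: [0.5324, -0.2354, 0.1925]
tcp_rot: [[0.997, 0.074, 0.001], [0.074, -0.997, -0.001], [0.001, 0.001, -1.0]]
wrist_force: [0.3, 0.3, -0.1]
grip_width: 0.003
gripper_force: 0.0
```

```bash
python3 c.py; ls pics
```

```text
9.3167 [ 0.5323687  -0.23535341  0.19245079] [ 0.30021683  0.26233612 -0.14621088]
top handle 170 (array([654.2,  80.4]), array([36. , 15.9]), 6.49)
top plate 218 (array([602. , -27.4]), array([16.6, 48.3]), 4.28)
side handle 258 (array([654.2,  80.8]), array([36.5, 20.9]), 5.53)
side plate 119 (array([601.1, -26.9]), array([15.9, 52.5]), 4.69)
mid.png
s2.png
side0.png
side_8.1.png
side_9.3.png
top0.png
top_8.1.png
top_9.3.png
```

View pics/top_9.3.png

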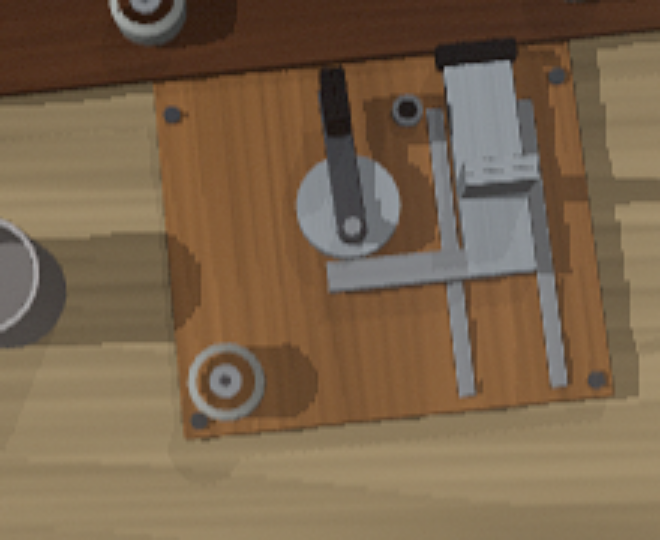

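The pad at (475,50) is against the deck edge, the handle at (335,100) points at the deck, and the wheel and bearing are where they were.

```bash
python3 -c "
from plant import ctrl
print(ctrl.job_done())"
```

```text
the job is handed in; nothing more can be done
None
```

The job is handed in: the cam stands at its low point (measured about +0.04 rad), the slide is home against the deck (about 43 of 44 mm, stalled at 20 N), and the arm is clear; the hand-in gave no verdict.

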